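# Feed a gilt moulding onto the length-stop switch and set the hold-down to float

### The arm

A 6-joint arm with a two-finger parallel gripper is mounted at the origin on the work surface. World frame = base frame: x ahead of the robot, y to its left, z up, the work surface at z = 0. Lengths are in m, angles in rad, forces in N, time in s.
With the tool pointing down it reaches from about 0.375 to 0.9 m from the base axis. Payload 3.1 kg.
Tool frame: the origin (TCP) lies on the centre line of the jaws, within the pads' length; the fingertips stand robot.tip_reach ahead of it and the grasp point (between the pads) lies 8 mm behind it (robot.tip_reach is the distance from the TCP to the fingertips, in m); z points along the fingers, y is the line along which they close (so a half turn about z gives the same grasp; the last joint's range is limited). The gripper opens to 87 mm and grips with 3 to 60 N. Pads are 19 mm wide; open, the fingers measure 117 mm over their backs; the gripper's body (75 mm by 190 mm) begins 51 mm behind the grasp point.
Start: joints at [-1.506, 0.527, 1.433, -0, 1.181, -0.178], TCP at [0.151, -0.606, 0.234] pointing down, gripper open.
Joint ranges: [-3.08, 3.08], [-0.75, 2.2], [0.22, 2.44], [-1.43, 4.57], [0, 2.65], [-2.85, 2.85]. Speed limits (rad/s): [2.79, 2.79, 3.14, 3.14, 3.14, 3.14].

### API

Orientations are given as a unit quaternion [x, y, z, w].
In Python, from rig import robot gives the robot as it stands.
- The arm moves only by the tool jog_arm, never from a script. Its argument "motion" is one flat list of numbers, 7 for each row, row after row: the shift along the tool's x, y, z scaled (see below), then the turn, a rotation vector about the tool's x, y, z scaled (see below), then the gripper's target within -1 to 1 (shut at 1, half-way at 0, fully open at -1). In form: [x, y, z, rx, ry, rz, hand, x, y, z, rx, ry, rz, hand, ...]. A call has 1 to 12 rows; each row shifts and turns the commanded pose from where the row before left it, along the tool's axes as they then stand; what a row does not reach is not made up. The controller multiplies each number of a shift by 4 cm and each number of a turn by 4 degrees. A row lasts 1/8 s, in which the tool goes at most 62.5 mm and 10.7 degrees, less where a joint would pass 70% of its speed; a pose out of reach is approached as far as the arm can. A call with a number of a shift or a turn outside -1 to 1 is refused whole. A call with a gripper value outside its range is refused whole. The fingers move at their own pace and stop on an object; "grip_force" is the grip in N (left out, the last holds). Time passes only in rows, so rows that do not move let the fingers close. It gives the time, the measured TCP pose, the force, the opening and the grip force at its end, in the units of the state.
- robot.get_obs(): the state, without advancing time (a new reading comes with each control period).
- robot.camera(name): name is "scene" or "top" or "wrist"; returns the picture (400x640x3 uint8, blue, green, red); there is no depth.
- robot.calibration(name): a dict with "fx", "fy", "cx", "cy" (pixels), "R" (3x3) and "t" (3): a world point X has camera coordinates R X + t; the wrist camera has in their place "T_tool_cam" (4x4, takes a point from camera to tool coordinates, whose origin is the TCP and whose axes are the flange's). Camera axes: x right, y down, z forward; pixel columns grow to the right and rows downward; lengths in m; the calibration is good to about 2 mm. The wrist camera is an equidistant fisheye: a pixel r from the principal point sees the ray r / f radians off the axis. A picture is of the moment at which its call begins: read the wrist's pose just before it. calibration takes no time and is no camera call.
- robot.hand_in(): hands the job in; it is judged then, once.
The state is a dict: "time": time; "q": joint angles; "joint_velocities": joint speeds; "joint_torque": joint torques, N m; "position": TCP position; "tool_rot": TCP orientation; "ft_force": force on the tool from outside, world axes, zero at the start; "moment": the same for the moment, N m; "grip_width": finger opening in m; "grip_force": force on a finger pad.
Only numpy, scipy, OpenCV 4.12 (cv2) and the standard library are available. Lean on these libraries where they do the work, as an engineer would, in place of code of your own. Each camera call takes 0.05 s, during which the arm holds its last target. There are 200 camera calls.

### The job

Push the long gilt moulding flat against the jig's aluminium fence and slide it along the fence until its white end swings the orange roller arm of the blue limit switch over by 25 to 45 degrees, which trips it; leave it resting there, and do not touch the switch with the gripper. Then push the yellow-knobbed valve lever away past its stiff detent until it stays in the float notch. Leave the other things on the bench alone.

Things in the scene. Friction and masses are not known exactly. Their poses are not given: they have to be found in the camera images.
- bed: Fixed green jig bed on the table, 160 (x) by 580 (y) by 12 mm thick: x -80 to +80, y -340 to +240 mm in its own frame; origin on its underside at table height, z up. Its aluminium fence runs along its y axis, 16 mm high above the bed, working face at x = +30 mm, facing -x (towards the robot). Position and yaw vary.
- foot (a point): Underside of the rubber hold-down foot (28 mm across), about 44 mm above the bed at first; it sinks 12 mm, to just above the moulding, as the lever goes to float. Its green bracket, at y = +50 mm of the bed, 34 mm wide, reaches over the bed from behind (x -9 to +80 mm) and is 128 mm high over the table; the foot is not to be handled.
- moulding: Loose gilt frame moulding, the workpiece: 260 mm long (its y), 42 mm wide (its x), 30 mm high at the gilt ridge, 18 mm at the red edges; about 0.5 kg, slides with 2 to 5 N. Origin: centre of its underside. It lies on the bed a little askew, 2 to 4 cm off the fence, +x side to the fence, white +y end to the roller. Flush, its origin is at x = +9 mm of the bed.
- switch: Fixed blue limit switch, case 26 (x) by 40 (y) by 28 mm, standing on the fence with its axes parallel to the bed's; origin at the centre of its underside, 28 mm above the table. Its place along the fence varies. The roller arm turns on its top about the vertical through the origin.
- roller_arm (a joint): Roller arm's angle (rad): 0 at rest, pointing to the bed's -x; grows as the roller is pushed to the bed's +y. Trips at 0.44 (25 deg); above 0.79 (45 deg) is too far, 0.87 strains it. A light spring (about 1 N at the roller) returns it unless held. 45 mm from axis to roller centre; the arm passes above the moulding, whose end meets only the roller.
- roller (a point): Centre of the orange roller, a vertical wheel 18 mm in diameter and 14 mm tall hanging under the end of the arm, 38 mm above the table; at rest 27 mm in front of the fence face.
- valve: Fixed grey hand valve block on the table, 76 (x) by 60 (y) by 58 mm high; origin at the centre of its underside. The lever's pivot lies 50 mm above the origin, its axis along the block's y. Position and yaw vary.
- float_lever (a joint): Valve lever's angle (rad): 0 in the hold notch where it begins; grows as the knob is pushed to the block's +x (away from the robot). At 0 it leans 0.35 to -x, at 0.35 it is upright. Resistance peaks at about 12 N at the knob near 0.17; past the crest at 0.325 it snaps into the float notch at 0.65 and stays. End stop 0.72. Let go before the crest, it springs back to 0.
- lever_knob (a point): Centre of the lever's yellow ball knob, 30 mm in diameter, 100 mm from the pivot on a 10 mm steel shaft.
- jar: Bystander: glass jar with lid, loose on the table; to be left alone.
- tin: Bystander: steel tin, loose on the table; to be left alone.
- pot: Bystander: white ceramic pot, loose on the table; to be left alone.
- brush: Bystander: flat brush with a wooden handle, loose on the table; to be left alone.
- burnisher: Bystander: wooden-handled agate burnisher, loose on the table; to be left alone.
- offcut: Bystander: 90 mm offcut of the same gilt moulding (not the workpiece), loose on the table; to be left alone.
Not all that is in view belongs to the job. Of the things that look like the valve, take the one that is farthest to the robot's left at the start.

How it is judged:
By the outcome, as a careful person would: the job done as asked, in the order asked, and still so for the second after the job is handed in, with the robot touching nothing.
It also fails if it takes over 64 s, if anything falls off the work surface, if the arm or the gripper's body presses on something with over 40 N, if the wrist force passes 120 N, or if a joint passes its speed limit or range.

## Working session

There is one attempt and no reset: what is moved stays moved. The work goes in short steps, Python scripts to look and compute and a tool call to move; the robot and the scene stay as the last step left them, time stands still between calls to the robot, and variables do not carry over. Pictures are saved under pics/ and viewed, at most 10 in all, crops included, and the job is handed in when it is done.

Besides the shell and the picture viewer there is one more tool, called after "Emit:" as name(argument=value, ...) on one line, values as JSON. jog_arm: Moves the arm, as the interface text tells. Shifts and turns lie within -1 to 1; 1 stands for 4 cm of shift or 4 degrees of turn. Its arguments: {"type":"object","properties":{"motion":{"type":"array","items":{"type":"number"}},"grip_force":{"type":"number"}},"required":["motion"]}

```bash
mkdir -p pics; ls; cat > h.py <<'E'
import numpy as np, cv2
from rig import robot
def snap(n,f):
    im=robot.camera(n); cv2.imwrite('pics/'+f,im); return im
def ray(cal,u,v):
    R=np.array(cal['R']);t=np.array(cal['t'])
    d=R.T@np.array([(u-cal['cx'])/cal['fx'],(v-cal['cy'])/cal['fy'],1]);return -R.T@t,d
def onz(cal,u,v,z):
    c,d=ray(cal,u,v);return c+d*(z-c[2])/d[2]
def proj(cal,X):
    p=np.array(cal['R'])@np.array(X)+np.array(cal['t']);return np.array([cal['fx']*p[0]/p[2]+cal['cx'],cal['fy']*p[1]/p[2]+cal['cy']])
def tri(c1,p1,c2,p2):
    a,d=ray(c1,*p1);b,e=ray(c2,*p2)
    s=np.linalg.lstsq(np.c_[d,-e],b-a,rcond=None)[0]
    P,Q=a+s[0]*d,b+s[1]*e;return (P+Q)/2,np.linalg.norm(P-Q)
E
python3 - <<'E'
from h import *
snap('top','top0.png');snap('scene','scene0.png')
for n in('top','scene'):
    c=robot.calibration(n);print(n,ray(c,320,200),c['fx'])
print(robot.tip_reach,robot.get_obs())
E
```

```text
pics
top (array([0.42057962, 0.01703186, 1.11765056]), array([ 0.10158086, -0.01405667, -0.99485075])) 377.41899746723675
scene (array([1.21092005, 0.04039731, 0.84762078]), array([-0.67730335, -0.02224538, -0.7354417 ])) 391.86021733739597
0.011 {'time': 0.1, 'q': array([-1.50548835e+00,  5.28352909e-01,  1.43374410e+00,  1.08442439e-05,
        1.18142520e+00, -1.78493796e-01]), 'joint_velocities': array([ 0.0001089 , -0.00262394, -0.00128675,  0.00084663,  0.00205622,
        0.00043346]), 'joint_torque': array([-4.40350595e-04, -4.40984881e+01, -1.77150553e+01,  6.35050214e-02,
        5.34176943e-02, -5.20238461e-05]), 'position': array([ 0.15086469, -0.60587149,  0.23269151]), 'tool_rot': array([ 9.92579072e-01,  1.21597101e-01,  5.95766742e-05, -9.62949281e-04]), 'ft_force': array([ 1.19563311, -0.32914032, -1.08326504]), 'moment': array([ 0.01799472, -0.02447212, -0.04300713]), 'grip_force': 0.0, 'grip_width': 0.08701103190390538}
```

View pics/top0.png

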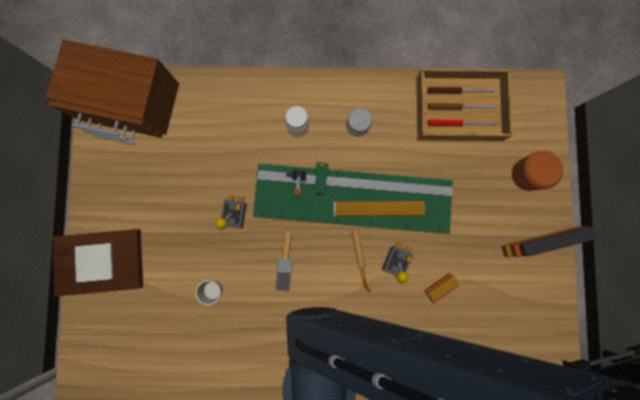

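View pics/scene0.png

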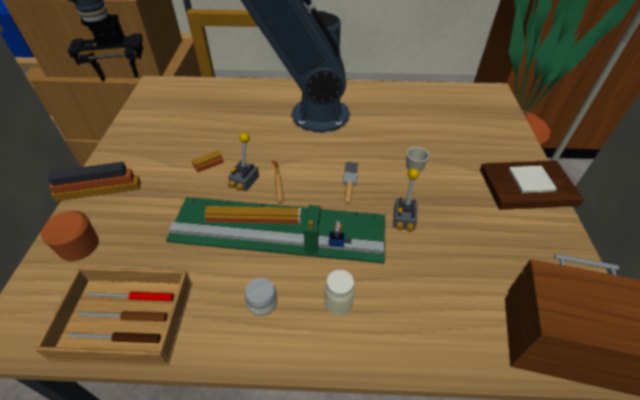

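The top view has +x up and +y to the left. The bed is at about (353,198), the moulding at (380,208), the roller at (298,191) and the bracket at (321,178). The left valve is at (232,212) with its knob at (221,223), which is (413,174) in the scene view. Next I'll measure these.

```bash
cat > m.py <<'E'
from h import *
top=cv2.imread('pics/top0.png');sc=cv2.imread('pics/scene0.png')
ct=robot.calibration('top');cs=robot.calibration('scene')
def cent(m,roi):
    x0,y0,x1,y1=roi;k=np.zeros_like(m);k[y0:y1,x0:x1]=m[y0:y1,x0:x1]
    n,l,s,c=cv2.connectedComponentsWithStats(k)
    i=1+np.argmax(s[1:,4]);return c[i],s[i],(l==i).astype(np.uint8)
hsv=lambda im:cv2.cvtColor(im,cv2.COLOR_BGR2HSV)
ht,hs=hsv(top),hsv(sc)
def box(m):
    c=max(cv2.findContours(m,0,1)[0],key=cv2.contourArea);return cv2.boxPoints(cv2.minAreaRect(c))
if __name__=='__main__':
    # bed: fence + green combined
    g=cv2.inRange(ht,(60,90,30),(95,255,200))
    _,s,gm=cent(cv2.morphologyEx(g,3,np.ones((15,15))),(240,150,470,245))
    b=box(gm);print('bed',s,[onz(ct,*p,.012).round(4) for p in b])
    f=cv2.inRange(ht,(0,0,100),(180,60,255));_,s,fm=cent(f,(325,165,460,200))
    print('fence',s,[onz(ct,*p,.028).round(4) for p in box(fm)])
    y=cv2.inRange(ht,(8,150,90),(30,255,255));_,s,mm=cent(y,(325,195,435,222))
    print('mould',s,[onz(ct,*p,.02).round(4) for p in box(mm)])
    for u,v in((221,223),(298,191),(232,212),(380,208),(240,200)):print(u,v,top[v,u],ht[v,u])
    for u,v in((413,174),(337,226),(337,238)):print(u,v,sc[v,u],hs[v,u])
    kt,s1,_=cent(cv2.inRange(ht,(20,150,120),(32,255,255)),(210,214,232,234));ks,s2,_=cent(cv2.inRange(hs,(20,150,120),(32,255,255)),(400,160,425,185))
    print('knob',kt,ks,s1,s2,tri(ct,kt,cs,ks))
    big=np.hstack([cv2.resize(top[150:240,205:345],None,fx=5,fy=5,interpolation=2)])
    cv2.imwrite('pics/c1.png',big)
    cv2.imwrite('pics/c2.png',cv2.resize(sc[160:260,290:430],None,fx=5,fy=5,interpolation=2))
E
python3 m.py
```

```text
bed [ 254  164  197   68 8468] [array([0.4863, 0.1951, 0.012 ]), array([0.6569, 0.1844, 0.012 ]), array([ 0.6116, -0.3921,  0.012 ]), array([ 0.4422, -0.3733,  0.012 ])]
fence [ 326  176  127   20 1193] [array([ 0.5763, -0.0141,  0.028 ]), array([ 0.6044, -0.0162,  0.028 ]), array([ 0.5765, -0.3846,  0.028 ]), array([ 0.5485, -0.3816,  0.028 ])]
mould [ 336  201   89   15 1230] [array([ 0.5302, -0.0453,  0.02  ]), array([ 0.5326, -0.3026,  0.02  ]), array([ 0.4916, -0.3019,  0.02  ]), array([ 0.4892, -0.0454,  0.02  ])]
221 223 [  0 139 175] [ 24 255 175]
298 191 [ 19  66 131] [ 13 218 131]
232 212 [53 51 54] [160  14  54]
380 208 [ 25  92 133] [ 19 207 133]
240 200 [ 32  92 125] [ 19 190 125]
413 174 [  0 143 173] [ 25 255 173]
337 226 [120 123 125] [ 18  10 125]
337 238 [28 19 15] [111 118  28]
knob [219.66666667 222.75      ] [413.29896907 173.02061856] [215 218  11  11  84] [407 168  13  12  97] (array([0.45850322, 0.25958868, 0.14525078]), np.float64(0.0029020723511883092))
```

View pics/c1.png

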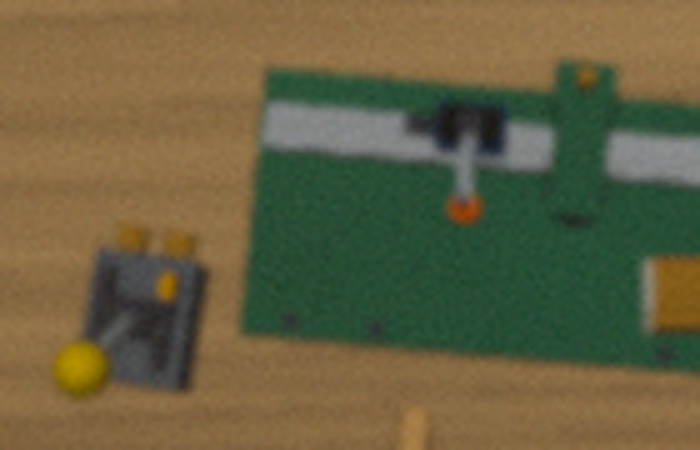

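View pics/c2.png

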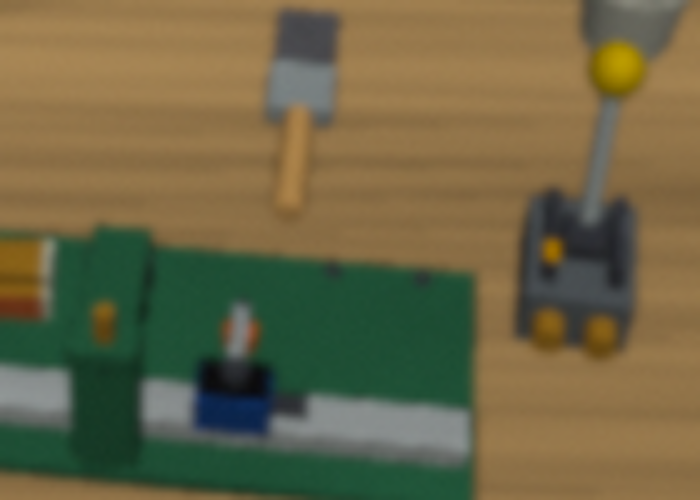

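The crops show the roller at about (297.6,192), the switch at (299,175), the bracket spanning columns 316–328, the white moulding end at column 334 and the valve block centred near (234,213). Next I'll fit the bed frame.

```bash
cat > bed.py <<'E'
from m import *
# fence front edge (gray->green) by column, subpixel
def edge(cols,r0,r1):
    P=[]
    for u in cols:
        s=ht[r0:r1,u,1].astype(float); k=np.argmax(np.diff(s)); # saturation rise
        mid=(s[max(0,k-3):k+1].min()+s[k+1:k+5].max())/2
        for j in range(max(0,k-2),k+3):
            if s[j]<=mid<s[j+1]: P.append(onz(ct,u,r0+j+(mid-s[j])/(s[j+1]-s[j]),.028)[:2]);break
    return np.array(P)
P=np.vstack([edge(range(260,285),172,186),edge(range(332,450),180,202)])
for _ in range(3):
    a=np.polyfit(P[:,1],P[:,0],1);r=P[:,0]-np.polyval(a,P[:,1]);P=P[abs(r)<.004]
yaw=-np.arctan(a[0]);R=np.array([[np.cos(yaw),-np.sin(yaw)],[np.sin(yaw),np.cos(yaw)]])
# bed ends : green mask left and right on rows
g=cv2.inRange(ht,(60,90,30),(95,255,200))
E=[];W=[]
for v in range(185,212):
    c=np.where(g[v,:300])[0];E.append(onz(ct,c.min()-.5,v,.012)[:2]@R)
for v in range(200,228):
    c=np.where(g[v,400:470])[0]+400;W.append(onz(ct,c.max()+.5,v,.012)[:2]@R)
E=np.median(np.array(E),0);W=np.median(np.array(W),0)
fx=np.median(P@R,0)[0]
o=np.array([fx-.03,((E[1]-.24)+(W[1]+.34))/2])
bo=R@o
def tobed(X): return (np.array(X)[:2]@R)-o
def tow(p): return R@(np.array(p)+o)
if __name__=='__main__':
    print('yaw',yaw,'n',len(P),'res',r.std(),'len',E[1]-W[1],'o',bo)
    print('roller',tobed(onz(ct,297.5,191.6,.045)))
    m,s,_=cent(cv2.inRange(ht,(4,180,90),(14,255,255)),(285,184,310,200));print(m,s,'roller',tobed(onz(ct,*m,.045)))
    print('switch top',[tobed(onz(ct,205+u/5-.4,150+v/5-.4,.056)) for u,v in((436,150),(503,150),(436,103))])
    print('bracket',[tobed(onz(ct,205+u/5-.4,150+v/5-.4,.128)) for u,v in((555,215),(605,215),(560,62),(615,62))])
    print('white end',[tobed(onz(ct,205+u/5-.4,150+v/5-.4,.014+.012)) for u,v in((645,258),(643,330))])
    y=cv2.inRange(ht,(8,150,90),(30,255,255));_,s,mm=cent(y,(325,195,435,222))
    print('mould',[tobed(onz(ct,*p,.03)) for p in box(mm)])
    vb=[onz(ct,205+u/5-.4,150+v/5-.4,.058) for u,v in((100,248),(207,266),(187,390))]
    print('valve',vb)
    print('brush/others')
E
python3 bed.py
```

```text
yaw -0.07891796617260365 n 40 res 0.00042301566466930923 len 0.5708805324904793 o [ 0.54110697 -0.04502967]
roller [0.00373292 0.11214482]
[297.64705882 191.76470588] [295 190   6   4  17] roller [0.0032972  0.11168174]
switch top [array([0.03518286, 0.13083363]), array([0.03854318, 0.09290777]), array([0.06211207, 0.13336775])]
bracket [array([-0.00466497,  0.05967041]), array([-0.00233601,  0.03336675]), array([0.0772428 , 0.06422169]), array([0.07982853, 0.03506574])]
white end [array([-0.01271864,  0.00609522]), array([-0.0545849 ,  0.00375375])]
mould [array([-0.01193736, -0.00061119]), array([ 0.01054239, -0.25461508]), array([-0.0300178 , -0.25709931]), array([-0.05240324, -0.00397397])]
valve [array([0.52852673, 0.27124072, 0.058     ]), array([0.51889034, 0.21061562, 0.058     ]), array([0.44900199, 0.21998967, 0.058     ])]
brush/others
```

```bash
python3 - <<'E'
from bed import *
for n,u,v,z in(('valve2 blk',397,258,.058),('burn',357,245,.02),('burn2',367,290,.02),('brush handle top',288,234,.015),('brush bottom',283,289,.01),('pot',208,292,.06),('offcut',441,287,.02)):
    X=onz(ct,u,v,z);print(n,X.round(3),tobed(X).round(3))
k2,s2,_=cent(cv2.inRange(hs,(20,150,120),(32,255,255)),(235,128,255,148))
kt,s1,_=cent(cv2.inRange(ht,(20,150,120),(32,255,255)),(390,265,415,290))
print('knob2',kt,k2,tri(ct,kt,cs,k2))
for b in((-.085,-.12),(-.027,-.12),(-.085,-.06),(-.027,-.06),(.009,-.30),(.009,-.141),(-.03,-.03)):print(b,tow(b).round(4))
E
```

```text
valve2 blk [ 0.369 -0.214  0.058] [-0.159 -0.182]
burn [ 0.403 -0.107  0.02 ] [-0.133 -0.072]
burn2 [ 0.275 -0.135  0.02 ] [-0.258 -0.111]
brush handle top [0.433 0.094 0.015] [-0.119  0.13 ]
brush bottom [0.275 0.106 0.01 ] [-0.278  0.13 ]
pot [0.271 0.308 0.06 ] [-0.297  0.331]
offcut [ 0.286 -0.347  0.02 ] [-0.231 -0.321]
knob2 [402.86516854 276.61797753] [243.70238095 136.21428571] (array([ 0.32610814, -0.20830669,  0.14619471]), np.float64(0.0008021598436215438))
(-0.085, -0.12) [ 0.4469 -0.158 ]
(-0.027, -0.12) [ 0.5047 -0.1625]
(-0.085, -0.06) [ 0.4516 -0.0981]
(-0.027, -0.06) [ 0.5095 -0.1027]
(0.009, -0.3) [ 0.5264 -0.3448]
(0.009, -0.141) [ 0.539  -0.1863]
(-0.03, -0.03) [ 0.5088 -0.0726]
```

Emit:
jog_arm(motion=[0,0,0,0,0,-1,1,0,0,0,0,0,-1,1,0,0,0,0,0,-1,1,0,0,0,0,0,-1,1,0,0,0,0,0,-1,1,0,0,0,0,0,-1,1,0,0,0,0,0,-1,1,0,0,0,0,0,-1,1,0,0,0,0,0,-1,1,0,0,0,0,0,-1,1,0,0,0,0,0,-1,1,0,0,0,0,0,-1,1], grip_force=20)

```text
time: 1.6
position: [0.1509, -0.6061, 0.233]
tool_rot: [0.857, 0.516, 0.0, -0.001]
ft_force: [-0.5, -0.7, -0.2]
grip_width: 0.0007
grip_force: 0.0
```

Emit:
jog_arm(motion=[0,0,0,0,0,-1,1,0,0,0,0,0,-1,1,0,0,0,0,0,-1,1,0,0,0,0,0,-1,1,0,0,0,0,0,-1,1,0,0,0,0,0,-0.88,1,0,0,0,0,0,0,1])

```text
time: 2.48
position: [0.1509, -0.6062, 0.233]
tool_rot: [0.735, 0.678, 0.0, -0.0]
ft_force: [-0.7, 0.1, 0.8]
grip_width: 0.0007
grip_force: 0.0
```

```bash
cat > go.py <<'E'
import sys
from bed import *
from scipy.spatial.transform import Rotation as Ro
def go(bx,by,z):
    s=robot.get_obs();T=Ro.from_quat(s['tool_rot']).as_matrix()
    d=np.array([*tow((bx,by)),z])-s['position']
    print('t',s['time'],'bed',tobed(s['position']).round(4),'z',s['position'][2].round(4),'ydir',T[:,1].round(4),'F',s['ft_force'].round(1),'gw',round(s['grip_width'],4))
    print('units',(T.T@d/.04).round(3))
if __name__=='__main__': go(*map(float,sys.argv[1:4]))
E
python3 go.py -.077 -.10 .233
```

```text
t 2.475 bed [-0.3448 -0.5901] z 0.233 ydir [ 9.968e-01 -7.940e-02 -2.000e-04] F [-0.7  0.1  0.8] gw 0.0007
units [12.257  6.688  0.013]
```

Emit:
jog_arm(motion=[0.88,0.48,0,0,0,0,1,0.88,0.48,0,0,0,0,1,0.88,0.48,0,0,0,0,1,0.88,0.48,0,0,0,0,1,0.88,0.48,0,0,0,0,1,0.88,0.48,0,0,0,0,1,0.88,0.48,0,0,0,0,1,0.88,0.48,0,0,0,0,1,0.88,0.48,0,0,0,0,1,0.88,0.48,0,0,0,0,1,0.88,0.48,0,0,0,0,1,0.88,0.48,0,0,0,0,1])

```text
time: 3.98
position: [0.4144, -0.2024, 0.2336]
tool_rot: [0.735, 0.678, 0.0, 0.0]
ft_force: [2.0, -0.4, 0.4]
grip_width: 0.0001
grip_force: 0.0
```

Emit:
jog_arm(motion=[0.88,0.48,0,0,0,0,1,0.82,0.45,0,0,0,0,1,0,0,0,0,0,0,1,0,0,0,0,0,0,1])

```text
time: 4.47
position: [0.4559, -0.1389, 0.2334]
tool_rot: [0.734, 0.679, -0.0, -0.0]
ft_force: [0.5, -0.2, 0.3]
grip_width: 0.0005
grip_force: 0.0
```

```bash
python3 go.py -.077 -.10 .029; python3 - <<'E'
from h import *
snap('wrist','w1.png')
c=robot.calibration('wrist');print(c)
E
```

```text
t 4.475 bed [-0.0775 -0.1003] z 0.2334 ydir [ 9.969e-01 -7.870e-02 -5.000e-04] F [ 0.5 -0.2  0.3] gw 0.0005
units [0.01  0.015 5.111]
{'fx': 309.70691628693146, 'fy': 309.70691628693146, 'cx': 321.13797022896904, 'cy': 201.04208229150132, 'T_tool_cam': array([[ 5.83414540e-04, -9.60783553e-01, -2.77298799e-01,
         7.57983317e-02],
       [ 9.99999408e-01,  3.05696883e-04,  1.04474184e-03,
         1.58110538e-04],
       [-9.19001399e-04, -2.77299244e-01,  9.60783162e-01,
        -1.50114442e-01],
       [ 0.00000000e+00,  0.00000000e+00,  0.00000000e+00,
         1.00000000e+00]])}
```

View pics/w1.png

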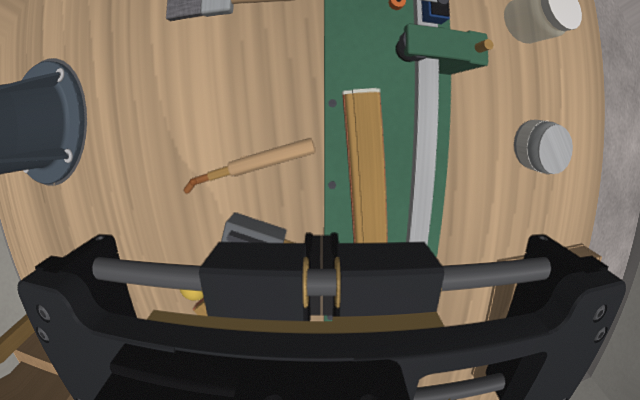

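The wrist view shows the shut fingers at (322,280) over the near edge of the bed. The moulding is at columns 345–385 with its white end at (361,92), and the way down is clear.

Emit:
jog_arm(motion=[0,0,0.9,0,0,0,1,0,0,0.9,0,0,0,1,0,0,0.9,0,0,0,1,0,0,0.9,0,0,0,1,0,0,0.9,0,0,0,1,0,0,0.6,0,0,0,1,0,0.1,0,0,0,0,1,0,0.1,0,0,0,0,1,0,0.1,0,0,0,0,1,0,0.1,0,0,0,0,1])

```text
time: 5.78
position: [0.4731, -0.1403, 0.0305]
tool_rot: [0.734, 0.679, 0.0, 0.001]
ft_force: [0.3, 1.0, -0.6]
grip_width: 0.0008
grip_force: 0.0
```

Emit:
jog_arm(motion=[0,0.1,0,0,0,0,1,0,0.1,0,0,0,0,1,0,0.1,0,0,0,0,1,0,0.1,0,0,0,0,1,0,0.1,0,0,0,0,1])

```text
time: 6.4
position: [0.4886, -0.1397, 0.0293]
tool_rot: [0.734, 0.679, -0.002, -0.004]
ft_force: [-6.6, 1.0, 5.0]
grip_width: 0.0003
grip_force: 3.2
```

```bash
python3 go.py -.027 -.10 .029
```

```text
t 6.4 bed [-0.0449 -0.0985] z 0.0293 ydir [ 0.9969 -0.0778 -0.0081] F [-6.6  1.   5. ] gw 0.0003
units [-0.038  0.446  0.004]
```

Emit:
jog_arm(motion=[0,0.08,0,0,0,0,1,0,0.08,0,0,0,0,1,0,0.08,0,0,0,0,1])

```text
time: 6.78
position: [0.4982, -0.1403, 0.0292]
tool_rot: [0.734, 0.679, -0.002, -0.004]
ft_force: [-5.7, 1.9, 4.9]
grip_width: 0.0003
grip_force: 3.0
```

Emit:
jog_arm(motion=[0,0.06,0,0,0,0,1,0,0.06,0,0,0,0,1])

```text
time: 7.02
position: [0.503, -0.1408, 0.0292]
tool_rot: [0.734, 0.679, -0.002, -0.004]
ft_force: [-5.5, 1.0, 4.8]
grip_width: 0.0005
grip_force: 3.0
```

```bash
python3 go.py -.027 -.10 .029
```

```text
t 7.025 bed [-0.0305 -0.0984] z 0.0292 ydir [ 0.9969 -0.078  -0.0081] F [-5.5  1.   4.8] gw 0.0005
units [-0.039  0.087  0.005]
```

Emit:
jog_arm(motion=[0,0.05,0,0,0,0,1,0,0.04,0,0,0,0,1])

```text
time: 7.28
position: [0.5066, -0.1411, 0.0292]
tool_rot: [0.734, 0.679, -0.002, -0.004]
ft_force: [-5.6, 0.7, 4.2]
grip_width: 0.0005
grip_force: 2.9
```

Emit:
jog_arm(motion=[0,0.04,0,0,0,0,1,0,0.03,0,0,0,0,1])

```text
time: 7.52
position: [0.5095, -0.1414, 0.0292]
tool_rot: [0.734, 0.679, -0.002, -0.004]
ft_force: [-5.3, 0.9, 4.3]
grip_width: 0.0011
grip_force: 2.9
```

```bash
python3 go.py -.027 -.10 .029;python3 - <<'E'
from h import *
snap('wrist','w2.png')
E
```

```text
t 7.525 bed [-0.0239 -0.0985] z 0.0292 ydir [ 0.9969 -0.0783 -0.0078] F [-5.3  0.9  4.3] gw 0.0011
units [-0.036 -0.077  0.005]
```

View pics/w2.png

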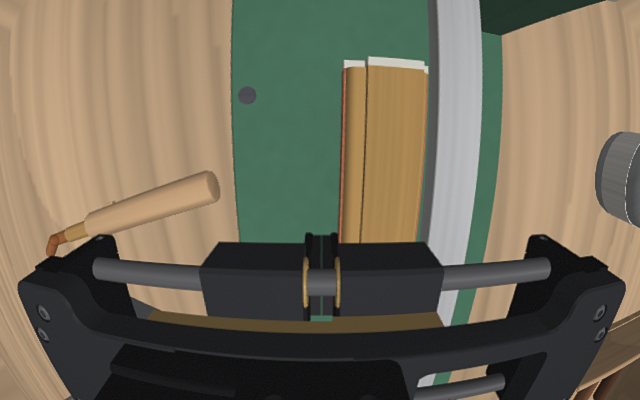

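The moulding, with its end at (385,62), is now parallel to the fence with only a thin gap left near (430,68). I'll keep pushing until the force rises.

Emit:
jog_arm(motion=[0,0.04,0,0,0,0,1,0,0.03,0,0,0,0,1])

```text
time: 7.82
position: [0.5124, -0.1417, 0.0292]
tool_rot: [0.734, 0.679, -0.001, -0.004]
ft_force: [-5.6, 0.4, 3.4]
grip_width: 0.0005
grip_force: 2.7
```

Emit:
jog_arm(motion=[0,0.04,0,0,0,0,1,0,0.03,0,0,0,0,1])

```text
time: 8.07
position: [0.5148, -0.1419, 0.0292]
tool_rot: [0.734, 0.679, -0.002, -0.004]
ft_force: [-8.2, -0.5, 5.8]
grip_width: 0.0002
grip_force: 3.7
```

Emit:
jog_arm(motion=[0,0.03,0,0,0,0,1,0,0.03,0,0,0,0,1])

```text
time: 8.32
position: [0.5151, -0.1419, 0.0292]
tool_rot: [0.734, 0.679, -0.003, -0.006]
ft_force: [-10.9, -2.4, 7.5]
grip_width: 0.0004
grip_force: 5.6
```

Emit:
jog_arm(motion=[0,0.05,0,0,0,0,1,0,0.05,0,0,0,0,1,0,0,0,0,0,0,1])

```text
time: 8.7
position: [0.5178, -0.1425, 0.0292]
tool_rot: [0.734, 0.679, -0.004, -0.007]
ft_force: [-14.0, -3.2, 9.8]
grip_width: 0.0006
grip_force: 6.6
```

```bash
python3 go.py -.06 -.10 .029;python3 - <<'E'
from h import *
im=snap('wrist','w3.png')
cv2.imwrite('pics/w3c.png',cv2.resize(im[40:250,320:460],None,fx=2.8,fy=2.8))
E
```

```text
t 8.7 bed [-0.0156 -0.099 ] z 0.0292 ydir [ 0.9969 -0.0765 -0.0154] F [-14.   -3.2   9.8] gw 0.0006
units [-0.023 -1.111  0.022]
```

View pics/w3c.png

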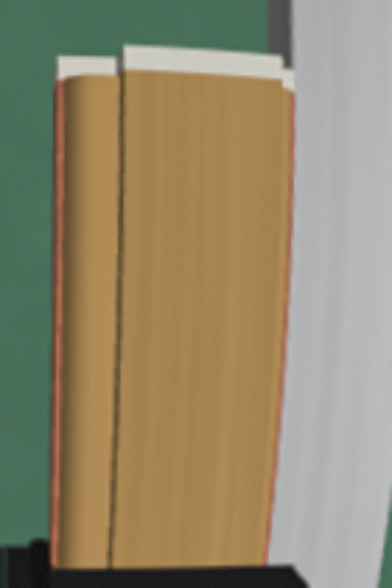

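The moulding is flush along the fence, with its red edge touching from (292,90) to (268,560) in the crop. Now I'll back off, lift and go to its rear end.

Emit:
jog_arm(motion=[0,-0.3,0,0,0,0,1,0,-0.7,0,0,0,0,1,0,0,-0.8,0,0,0,1,0,0,-0.8,0,0,0,1,0,0,-0.9,0,0,0,1,-0.8,0.2,0,0,0,0,1,-0.8,0.3,0,0,0,0,1,-0.8,0.3,0,0,0,0,1,-0.8,0.3,0,0,0,0,1,-0.8,0.3,0,0,0,0,1,-0.8,0.2,0,0,0,0,1,0,0,0,0,0,0,1])

```text
time: 10.25
position: [0.5346, -0.3401, 0.1295]
tool_rot: [0.735, 0.678, 0.0, 0.002]
ft_force: [-1.0, -0.2, 0.9]
grip_width: 0.0005
grip_force: 0.0
```

```bash
python3 go.py .009 -.288 .029
```

```text
t 10.25 bed [ 0.0168 -0.2947] z 0.1295 ydir [ 0.9967 -0.0811  0.0029] F [-1.  -0.2  0.9] gw 0.0005
units [ 0.172 -0.202  2.512]
```

Emit:
jog_arm(motion=[0,-0.2,0,0,0,0,1,0,0,0.8,0,0,0,1,0,0,0.8,0,0,0,1,0,0,0.8,0,0,0,1,0,0,0.1,0,0,0,1,0.15,0,0,0,0,0,1,0.15,0,0,0,0,0,1,0.15,0,0,0,0,0,1,0.15,0,0,0,0,0,1])

```text
time: 11.38
position: [0.5279, -0.3125, 0.0303]
tool_rot: [0.734, 0.679, 0.0, 0.001]
ft_force: [-0.3, -0.3, -0.0]
grip_width: 0.0006
grip_force: 0.0
```

Emit:
jog_arm(motion=[0.15,0,0,0,0,0,1,0.15,0,0,0,0,0,1,0.15,0,0,0,0,0,1,0.15,0,0,0,0,0,1])

```text
time: 11.88
position: [0.5296, -0.2909, 0.0303]
tool_rot: [0.734, 0.679, -0.001, 0.002]
ft_force: [-3.4, -5.4, 1.9]
grip_width: 0.0005
grip_force: 2.9
```

```bash
python3 go.py .009 -.175 .029
```

```text
t 11.875 bed [ 0.0079 -0.246 ] z 0.0303 ydir [ 0.997  -0.0777  0.0013] F [-3.4 -5.4  1.9] gw 0.0005
units [1.776 0.029 0.026]
```

Emit:
jog_arm(motion=[0.16,0,0,0,0,0,1,0.16,0,0,0,0,0,1,0.16,0,0,0,0,0,1,0.16,0,0,0,0,0,1,0.16,0,0,0,0,0,1,0.16,0,0,0,0,0,1,0.16,0,0,0,0,0,1,0.16,0,0,0,0,0,1,0.16,0,0,0,0,0,1,0.1,0,0,0,0,0,1])

```text
time: 13.12
position: [0.5345, -0.2292, 0.0303]
tool_rot: [0.734, 0.679, -0.001, 0.002]
ft_force: [-3.7, -6.4, 2.3]
grip_width: 0.0004
grip_force: 3.2
```

```bash
python3 go.py .009 -.141 .029;python3 - <<'E'
from h import *
w=snap('wrist','w4.png');t=snap('top','t4.png')
a=cv2.resize(t[150:240,240:460],(660,270),interpolation=2);b=cv2.resize(w[0:250,200:500],(360,300))
z=np.zeros((570,660,3),np.uint8);z[:270]=a;z[270:,:360]=b;cv2.imwrite('pics/v4.png',z)
E
```

```text
t 13.125 bed [ 0.0079 -0.1842] z 0.0303 ydir [ 0.997  -0.0775  0.0011] F [-3.7 -6.4  2.3] gw 0.0004
units [1.079 0.029 0.029]
```

View pics/v4.png

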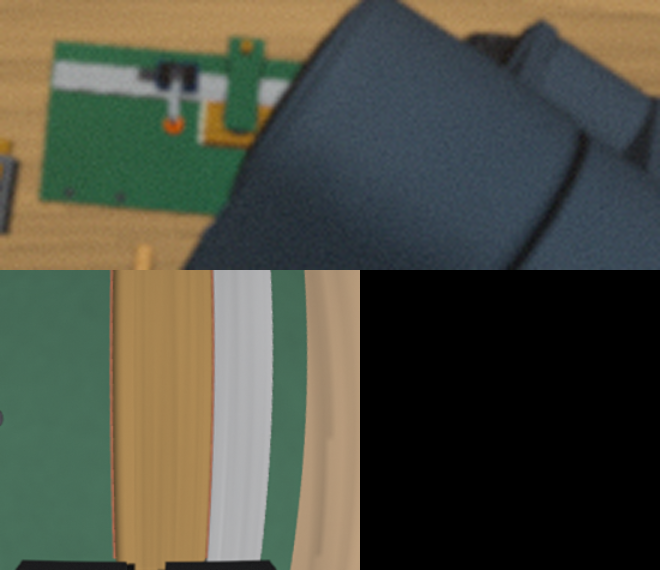

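The moulding stays flush. In the top view its white end is at about (307,191), and the roller at (297.7,191.5) has not been touched yet. I'll measure what remains.

```bash
cat > rl.py <<'E'
import sys
from bed import *
def meas(f):
    im=cv2.imread('pics/'+f);h=hsv(im)
    m,s,_=cent(cv2.inRange(h,(4,180,90),(14,255,255)),(280,180,312,200))
    p=tobed(onz(ct,*m,.045));print('roller',m.round(1),s[4],p.round(4),'angle deg',np.degrees(np.arctan2(p[1]-.1117,.048-p[0])).round(1))
    w=cv2.inRange(h,(0,0,110),(180,90,255));k=np.zeros_like(w);k[185:200,285:312]=w[185:200,285:312]
    v,u=np.where(k);print('white',len(u)); 
    if len(u):
        q=np.array([tobed(onz(ct,a,b,.03)) for a,b in zip(u,v)]);print(q.min(0),q.max(0),q.mean(0))
if __name__=='__main__': meas(sys.argv[1])
E
python3 rl.py t4.png
```

```text
roller [297.6 191.8] 17 [0.0033 0.1117] angle deg -0.0
white 52
[-0.00799257  0.08409522] [0.02747171 0.11910792] [0.01298102 0.09735677]
```

Emit:
jog_arm(motion=[0.12,0,0,0,0,0,1,0.12,0,0,0,0,0,1,0.12,0,0,0,0,0,1,0.12,0,0,0,0,0,1,0.12,0,0,0,0,0,1,0.12,0,0,0,0,0,1,0.1,0,0,0,0,0,1,0.08,0,0,0,0,0,1,0,0,0,0,0,0,1])

```text
time: 14.35
position: [0.5373, -0.1933, 0.0302]
tool_rot: [0.734, 0.679, -0.001, 0.001]
ft_force: [-2.1, -5.9, 3.0]
grip_width: 0.0005
grip_force: 3.1
```

```bash
python3 go.py .009 -.141 .029;python3 - <<'E'
from h import *
snap('top','t5.png')
E
python3 rl.py t5.png
```

```text
t 14.35 bed [ 0.0079 -0.1481] z 0.0302 ydir [ 0.997  -0.0776  0.0011] F [-2.1 -5.9  3. ] gw 0.0005
units [0.178 0.027 0.031]
roller [290.4 189.8] 12 [0.007  0.1328] angle deg 27.3
white 34
[-0.00815569  0.11901428] [0.02413721 0.13648128] [0.01161124 0.12581182]
```

Emit:
jog_arm(motion=[0.06,0,0,0,0,0,1,0.06,0,0,0,0,0,1,0.04,0,0,0,0,0,1,0,0,0,0,0,0,1])

```text
time: 14.9
position: [0.5378, -0.1874, 0.0302]
tool_rot: [0.734, 0.679, -0.001, 0.002]
ft_force: [-3.6, -8.4, 3.2]
grip_width: 0.0003
grip_force: 3.9
```

```bash
python3 go.py .009 -.141 .029;python3 - <<'E'
from h import *
t=snap('top','t6.png');s=snap('scene','s6.png')
E
python3 rl.py t6.png
```

```text
t 14.9 bed [ 0.0079 -0.1422] z 0.0302 ydir [ 0.997  -0.0774  0.0011] F [-3.6 -8.4  3.2] gw 0.0003
units [0.031 0.028 0.031]
roller [288.1 188.6] 14 [0.0101 0.1396] angle deg 36.4
white 31
[-0.00866695  0.12478965] [0.02362425 0.14199472] [0.00972906 0.13053741]
```

The angle is about 35°. I'll back off and look.

Emit:
jog_arm(motion=[-0.2,0,0,0,0,0,1,-0.5,0,0,0,0,0,1,0,0,-0.9,0,0,0,1,0,0,-0.9,0,0,0,1,0,0,-0.9,0,0,0,1,0,-0.3,-0.9,0,0,0,1,0.3,-0.5,-0.8,0,0,0,1,0.8,-0.5,-0.3,0,0,0,1,0.8,-0.5,0,0,0,0,1,0.8,-0.3,0,0,0,0,1,0,0,0,0,0,0,1])

```text
time: 16.38
position: [0.4589, -0.0974, 0.2176]
tool_rot: [0.734, 0.679, -0.0, -0.001]
ft_force: [0.0, -0.9, 0.4]
grip_width: 0.0005
grip_force: 0.0
```

```bash
python3 go.py -.04 -.03 .029;python3 - <<'E'
from h import *
w=snap('wrist','w7.png');t=snap('top','t7.png');s=snap('scene','s7.png')
z=np.zeros((600,640,3),np.uint8);z[:300]=cv2.resize(w[0:260,:][:,40:595],(640,300));z[300:,:320]=cv2.resize(t[150:240,240:336],(320,300),interpolation=2);z[300:,320:]=cv2.resize(s[190:265,250:330+0],(320,300),interpolation=2);cv2.imwrite('pics/v7.png',z)
E
python3 rl.py t7.png
```

```text
t 16.375 bed [-0.0779 -0.0587] z 0.2176 ydir [ 0.9971 -0.0767 -0.0014] F [ 0.  -0.9  0.4] gw 0.0005
units [0.71  0.955 4.713]
roller [288.3 188.6] 13 [0.01   0.1392] angle deg 35.8
white 23
[-0.00576194  0.12560759] [0.02362425 0.13937675] [0.01143107 0.12982211]
```

View pics/v7.png

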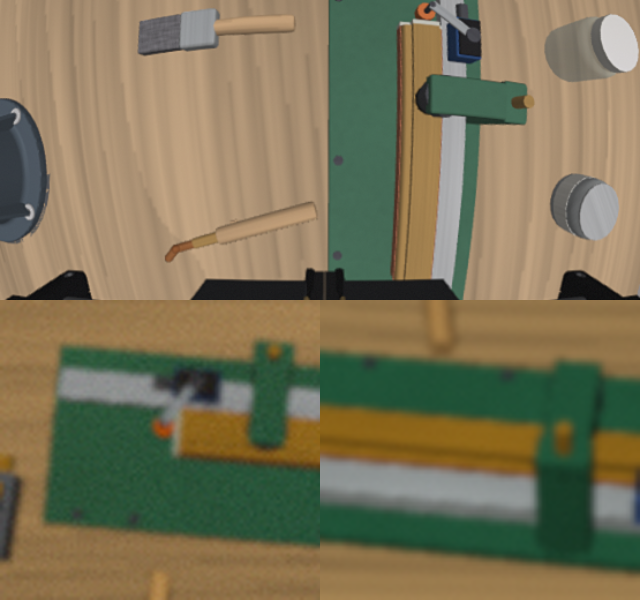

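In all views the moulding is flush against the fence and holds the roller, at (163,428) in the lower-left panel, at about 36°. The foot is above it and the gripper is clear. Now for the lever.

Emit:
jog_arm(motion=[0.81,-0.17,0,0,0,0,1,0.81,-0.17,0,0,0,0,1,0.81,-0.17,0,0,0,0,1,0.81,-0.17,0,0,0,0,1,0.81,-0.17,0,0,0,0,1,0.81,-0.17,0,0,0,0,1,0.81,-0.17,0,0,0,0,1,0.81,-0.17,0,0,0,0,1,0.81,-0.17,0,0,0,0,1,0.81,-0.17,0,0,0,0,1,0.81,-0.17,0,0,0,0,1,0,0,0,0,0,1,1])

```text
time: 18.02
position: [0.4151, 0.2638, 0.2175]
tool_rot: [0.758, 0.653, 0.001, 0.0]
ft_force: [-0.2, 0.5, -1.4]
grip_width: 0.0007
grip_force: 0.0
```

Emit:
jog_arm(motion=[0,0,0,0,0,0,1])

```text
time: 18.15
position: [0.4149, 0.2622, 0.2174]
tool_rot: [0.757, 0.653, 0.0, 0.0]
ft_force: [-0.6, -0.7, 0.9]
grip_width: 0.0004
grip_force: 0.0
```

```bash
cat > wk.py <<'E'
from h import *
from scipy.spatial.transform import Rotation as Ro
def wknob(f):
    s=robot.get_obs();im=snap('wrist',f);c=robot.calibration('wrist')
    h=cv2.cvtColor(im,cv2.COLOR_BGR2HSV);m=cv2.inRange(h,(22,180,110),(32,255,255))
    n,l,st,ce=cv2.connectedComponentsWithStats(m);print(sorted([(int(a[4]),*b.round(0)) for a,b in zip(st[1:],ce[1:])])[-3:])
    i=1+np.argmax(st[1:,4]);u,v=ce[i];a,b=u-c['cx'],v-c['cy'];r=np.hypot(a,b);th=r/c['fx']
    d=np.array([np.sin(th)*a/r,np.sin(th)*b/r,np.cos(th)]);T=c['T_tool_cam'];Rt=Ro.from_quat(s['tool_rot']).as_matrix()
    o=Rt@T[:3,3]+s['position'];d=Rt@T[:3,:3]@d
    k=o+d*(.146-o[2])/d[2];print('tcp',s['position'],'t',s['time'],'ydir',Rt[:,1].round(3),'knob',k.round(4),'tool-frame',(Rt.T@(k-s['position'])).round(4))
E
python3 -c "from wk import *;wknob('w8.png')"
```

```text
[]Traceback (most recent call last):
  File "<string>", line 1, in <module>
    from wk import *;wknob('w8.png')
                     ~~~~~^^^^^^^^^^
  File "wk.py", line 7, in wknob
    i=1+np.argmax(st[1:,4]);u,v=ce[i];a,b=u-c['cx'],v-c['cy'];r=np.hypot(a,b);th=r/c['fx']
        ~~~~~~~~~^^^^^^^^^^
    return _wrapfunc(a, 'argmax', axis=axis, out=out, **kwds)
    return bound(*args, **kwds)
ValueError: attempt to get argmax of an empty sequence
```

The knob is hidden under the gripper here, so I'll go by the two-view position, whose height of 0.145 m checks out.

Emit:
jog_arm(motion=[0.1,0,0,0,0,0,1,0,0,0.6,0,0,0,1,0,0,0.6,0,0,0,1,0,0,0.6,0,0,0,1,0,0.1,0,0,0,0,1,0,0.1,0,0,0,0,1,0,0.1,0,0,0,0,1,0,0.1,0,0,0,0,1,0,0.1,0,0,0,0,1])

```text
time: 19.32
position: [0.4346, 0.2634, 0.146]
tool_rot: [0.758, 0.653, 0.0, 0.0]
ft_force: [0.5, -0.7, 0.2]
grip_width: 0.0002
grip_force: 0.0
```

Emit:
jog_arm(motion=[0,0.1,0,0,0,0,1,0,0.1,0,0,0,0,1])

```text
time: 19.58
position: [0.4388, 0.2621, 0.1454]
tool_rot: [0.758, 0.652, -0.003, -0.002]
ft_force: [-8.4, 2.9, 6.7]
grip_width: -0.0001
grip_force: 4.3
```

Emit:
jog_arm(motion=[0,0.1,0,0,0,0,1,0,0.1,0,0,0,0,1])

```text
time: 19.82
position: [0.4432, 0.2609, 0.1451]
tool_rot: [0.758, 0.652, -0.006, -0.004]
ft_force: [-14.7, 3.1, 12.3]
grip_width: 0.0002
grip_force: 7.2
```

Emit:
jog_arm(motion=[0,0.12,0,0,0,0,1,0,0.12,0,0,0,0,1,0,0.12,0,0,0,0,1,0,0.12,0,0,0,0,1])

```text
time: 20.32
position: [0.4622, 0.258, 0.1452]
tool_rot: [0.757, 0.653, -0.006, -0.004]
ft_force: [-9.1, 0.7, 5.9]
grip_width: 0.0001
grip_force: 4.1
```

Emit:
jog_arm(motion=[0,0.12,0,0,0,0,1,0,0.12,0,0,0,0,1,0,0.12,0,0,0,0,1])

```text
time: 20.7
position: [0.4843, 0.2559, 0.1456]
tool_rot: [0.758, 0.653, 0.001, 0.0]
ft_force: [-0.1, 0.0, -0.8]
grip_width: 0.0001
grip_force: 0.0
```

The force has dropped to zero, so the lever has snapped over. I'll retract, lift and check.

Emit:
jog_arm(motion=[0,-0.5,0,0,0,0,1,0,-0.9,0,0,0,0,1,0,-0.5,-0.3,0,0,0,1,0,0,-0.9,0,0,0,1,0,0,-0.9,0,0,0,1,0.9,0,0,0,0,0,1,0.9,0,0,0,0,0,1,0,0,0,0,0,0,1])

```text
time: 21.7
position: [0.42, 0.3407, 0.2308]
tool_rot: [0.757, 0.654, 0.002, 0.0]
ft_force: [0.1, -0.6, 0.5]
grip_width: 0.001
grip_force: 0.0
```

```bash
python3 - <<'E'
from m import *
t=snap('top','t9.png');s=snap('scene','s9.png')
h=hsv(t);g=hsv(s)
try:
  a,_,_=cent(cv2.inRange(h,(20,150,120),(32,255,255)),(200,180,250,240));b,_,_=cent(cv2.inRange(g,(20,150,120),(32,255,255)),(385,160,430,215))
  print(a,b,tri(ct,a,cs,b))
except Exception as e:print(e)
z=np.zeros((600,640,3),np.uint8);z[:360]=cv2.resize(s[140:275,170:430],(640,360),interpolation=2)[:360];z[360:,:]=cv2.resize(t[150:240,205:445],(640,240),interpolation=2);cv2.imwrite('pics/v9.png',z)
E
python3 rl.py t9.png
```

```text
[224.30612245 197.78571429] [413.35964912 189.92982456] (array([0.52300419, 0.25022938, 0.14795672]), np.float64(0.0005942450112721779))
roller [288.3 188.6] 13 [0.01   0.1392] angle deg 35.8
white 23
[-0.00576194  0.12506216] [0.02362425 0.13648128] [0.01035812 0.12896041]
```

View pics/v9.png

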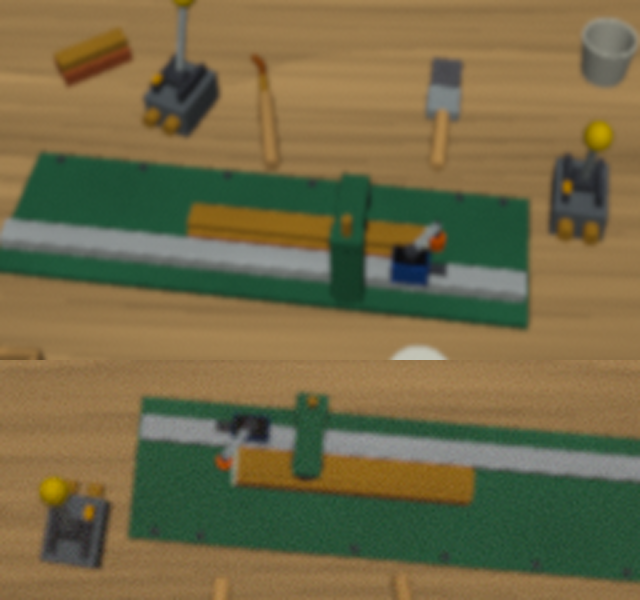

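The knob moved 64 mm, which matches the float notch at 0.65 rad. The roller is still at about 36°. I'll make one numeric check of flushness before handing in.

```bash
python3 - <<'E'
from bed import *
t=cv2.imread('pics/t9.png');h=hsv(t)
y=cv2.inRange(h,(8,150,90),(30,255,255))
for a,b in((293,313),(330,384)):
    U=[];L=[]
    for u in range(a,b):
        v=np.where(y[180:215,u])[0]+180
        if len(v): U.append(tobed(onz(ct,u,v.min()-.5,.03)));L.append(tobed(onz(ct,u,v.max()+.5,.03)))
    print(a,np.median(U,0).round(4),np.median(L,0).round(4))
E
```

```text
293 [0.0303 0.0992] [-0.0082  0.0958]
330 [ 0.0307 -0.0555] [-0.0074 -0.0584]
```

Both ends have the fence-side edge at 30–31 mm against the 30 mm face, so the moulding is flush.

```bash
python3 -c "
from rig import robot
print(robot.hand_in())"
```

```text
the job is handed in; nothing more can be done
None
```

I've handed the job in: the moulding rests flush on the fence holding the roller arm at about 36° (so the switch should be tripped), the valve lever stays in the float notch, and the other things on the bench were left alone.

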